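# Find the gem cell and set it square in the light path

### The job

One of the three blue-covered pots hides the gem cell, a small square upright cell with two clear faces and two white ones. Lift covers until you find it, leaving each cover standing right way up on the worktop or back on its pot; then put the cell upright and fully down in the square socket of the little turntable on the light bench, and turn it there until its clear faces look straight at the lamp and at the viewer. The socket has been left twisted well off square, so feel for it gently without forcing or tipping over the cell, and leave the leather roll, the ring cone and the loupe where they are.

Things in the scene. Friction and masses are not known exactly. Their poses are not given: they have to be found in the camera images.
- light_bench: fixed light bench: dark steel bed 64 x 200 x 10 mm; aluminium lamp tube (yellow lens) at its +y end, dark viewer tube at its -y end, tubes about 30 mm thick, axis 42 mm above the worktop, inner ends 48 mm from the middle, tops at 58 mm. Light path: along its y axis. A round turntable with a square socket sits in the middle. Origin: centre of underside; z up.
- light_mid (a point): point on the light path, 42 mm above the worktop, over the turntable's centre; axes of the light bench. The aluminium turntable below (56 mm across, top at 24 mm) turns both ways about the vertical, stiffly (0.1 N m), and stays where left. A cell resting lightly on top does not drag it; a cell seated in its socket turns it.
- socket (a point): centre of the socket's mouth, 24 mm above the worktop; axes of the light bench, NOT of the twisted socket. Socket 22.5 mm square, 12 mm deep, 2.5 mm chamfer at its mouth: the 20 mm cell drops in when centred and within about 5 degrees of any of its four square positions. At the start its sides stand 20 to 70 degrees off the light path; no reading gives this angle: see it or feel for it.
- cell: loose gem cell (about 50 g), upright square box 20 x 20 x 45 mm high, black cap, red stone inside. Clear glass faces look along its +x and -x, white walls along +y and -y; grip it across either pair. Origin: centre of its underside; z up. It stands under one of the covers, on the pot's floor 4 mm above the worktop, within 6 mm of the middle, at any angle.
- pot_1: fixed shallow round grey tub, 68 mm across, rim 14 mm high, 4 mm wall and 4 mm floor. Origin: centre of its underside, on the worktop; z up. Three identical pots; exactly one holds the gem cell, and each stands under its own cover.
- pot_2: fixed shallow round grey tub, 68 mm across, rim 14 mm high, 4 mm wall and 4 mm floor. Origin: centre of its underside, on the worktop; z up. Three identical pots; exactly one holds the gem cell, and each stands under its own cover.
- pot_3: fixed shallow round grey tub, 68 mm across, rim 14 mm high, 4 mm wall and 4 mm floor. Origin: centre of its underside, on the worktop; z up. Three identical pots; exactly one holds the gem cell, and each stands under its own cover.
- cover_1: loose tall blue cover (80 g) that stands inside pot 1's rim on the pot's floor and lifts straight off: 56 mm across, 50 mm high, hollow, open below, with a black round knob on top, 16 mm across and 20 mm high, so 70 mm in all. Origin: centre of its lower rim; z up.
- cover_2: loose tall blue cover (80 g) that stands inside pot 2's rim on the pot's floor and lifts straight off: 56 mm across, 50 mm high, hollow, open below, with a black round knob on top, 16 mm across and 20 mm high, so 70 mm in all. Origin: centre of its lower rim; z up.
- cover_3: loose tall blue cover (80 g) that stands inside pot 3's rim on the pot's floor and lifts straight off: 56 mm across, 50 mm high, hollow, open below, with a black round knob on top, 16 mm across and 20 mm high, so 70 mm in all. Origin: centre of its lower rim; z up.
- leather_roll: brown leather ring, 43 x 38 x 34 mm, loose bystander. Origin: centre of its underside.
- ring_cone: black ring cone, 40 mm across and 56 mm high, loose bystander. Origin: centre of its underside.
- loupe: small folding loupe, 25 x 30 x 13 mm, loose bystander. Origin: centre of its underside.

How it is judged:
By the outcome, as a careful person would: the job done as asked, in the order asked, and still so for the second after the job is handed in, with the robot touching nothing.
It also fails if it takes over 72 s, if anything falls off the work surface, if the arm or the gripper's body presses on something with over 40 N, if the wrist force passes 120 N, or if a joint passes its speed limit or range.

### The arm

A 6-joint arm with a two-finger parallel gripper is mounted at the origin on a cart in front of the work surface, level with it; the furniture and walls round the work are solid. World frame = base frame: x ahead of the robot, y to its left, z up, the work surface at z = 0. Lengths are in m, angles in degrees, forces in N, time in s.
With the tool pointing down it reaches from about 0.375 to 0.9 m from the base axis. Payload 3.1 kg.
Tool frame: the origin (TCP) lies midway between the tips of the shut fingers; the grasp point (between the pads) lies 19 mm behind it; z points along the fingers, y is the line along which they close (so a half turn about z gives the same grasp; the last joint's range is limited). The gripper opens to 87 mm and grips with 3 to 60 N. Pads are 19 mm wide; open, the fingers measure 117 mm over their backs; the gripper's body (75 mm by 190 mm) begins 51 mm behind the grasp point.
Start: joints at [-80.128, 30.224, 82.088, -0, 67.689, -10.227], TCP at [0.215, -0.587, 0.223] pointing down, gripper open.
Joint ranges: [-176.69, 176.69], [-43.24, 126.21], [12.49, 139.97], [-82, 262], [0, 151.66], [-163.58, 163.58]. Speed limits (degrees/s): [159.86, 159.86, 180, 180, 180, 180].

### API

Orientations are given as a 3x3 rotation matrix whose columns are the frame's x, y, z axes.
In Python, from rig import bot, cams, telemetry, hand_in gives the robot as it stands (bot), with the cameras (cams), the job as plain functions and the readings (telemetry).
- The arm moves only by the tool steer_hand, called after "Request:" by a JSON object that holds its "api" and its "payload", one argument or row to a line. Schema: {"type":"object","properties":{"increments":{"type":"array","items":{"type":"object","properties":{"trans":{"type":"array","items":{"type":"number"},"minItems":3,"maxItems":3},"rotvec":{"type":"array","items":{"type":"number"},"minItems":3,"maxItems":3},"jaw":{"type":"number"}},"additionalProperties":false,"required":["jaw"]},"minItems":1,"maxItems":20},"only":{"type":"string"},"quiet":{"type":"boolean"},"lines":{"type":"string"}},"required":["increments"],"additionalProperties":false}. increments is a list of rows, 1 to 20 of them, each an object with the fields trans (a list: dx, dy, dz in m), rotvec (a list: a rotation vector rx, ry, rz in degrees), jaw (the opening from 0.0 (shut) to 1.0 (fully open)); a field left out counts as zero (the opening has to be given); each row is the pose to reach, as a shift and turn from the pose commanded when the call began, along the tool's axes at that moment; what a row does not reach only later rows make up. A row lasts 1/10 s, in which the tool goes at most 0.05 m and 8.59 degrees, less where a joint would pass 70% of its speed; a pose out of reach is approached as far as the arm can. The fingers move at their own pace and stop on an object; the grip force is fixed at half the most. Time passes only in rows, so rows that do not move let the fingers close. The tool returns the time, the measured TCP pose, the force, the opening and the grip force at its end. only (a regular expression) keeps the lines of the reply that match it, lines (a string "A,B") keeps lines A to B, and quiet returns only ok. Input that does not fit is refused with a message, and nothing moves.
- telemetry.read_state(): the state, without advancing time (a new reading comes with each control period).
- cams.capture(name): name is "scene" or "top" or "wrist"; returns a dict with "color" (400x640x3 uint8, red, green, blue), "K" (3x3 intrinsics, pixels), "view" (4x4, takes a point from world to camera coordinates); the wrist camera has in their place "mount" (4x4, takes a point from camera to tool coordinates, whose origin is the TCP and whose axes are the flange's). Camera axes: x right, y up, looking along -z (the intrinsics and any distortion apply to the point x, -y, -z); pixel columns grow to the right and rows downward; lengths in m; the calibration is good to about 2 mm. A picture is of the moment at which its call begins: read the wrist's pose just before it. There is no depth.
- hand_in(): hands the job in; it is judged then, once.
The state is a dict: "time_s": time; "joint_positions": joint angles; "qvel": joint speeds; "tau": joint torques, N m; "position": TCP position; "tcp_rot": TCP orientation; "force": force on the tool from outside, world axes, zero at the start; "moment": the same for the moment, N m; "opening": opening from 0.0 (shut) to 1.0 (fully open); "grasp_force": force on a finger pad.
Only numpy, scipy, OpenCV 4.12 (cv2) and the standard library are available. Lean on these libraries where they do the work, as an engineer would, in place of code of your own. Each camera call takes 0.05 s, during which the arm holds its last target. There are 200 camera calls.

## Working session

There is one attempt and no reset: what is moved stays moved. The work goes in short steps, Python scripts to look and compute and a tool call to move; the robot and the scene stay as the last step left them, time stands still between calls to the robot, and variables do not carry over. Pictures are saved under pics/ and viewed, at most 10 in all, crops included, and the job is handed in when it is done.

```bash
ls; mkdir -p pics
```

Run:
```python
from rig import bot, cams, telemetry, hand_in
import cv2,numpy as np
s=telemetry.read_state();print({k:np.round(v,3).tolist() for k,v in s.items()})
for n in("scene","top"):
    c=cams.capture(n);cv2.imwrite(f"pics/{n}0.png",c["color"][:,:,::-1]);print(n,np.round(c["K"],1).tolist(),np.round(c["view"],4).tolist(),[k for k in c])
c=cams.capture("wrist");print(np.round(c["K"],1).tolist(),np.round(c["mount"],4).tolist(),c.keys())
```

```text
pics
rig.py
{'time_s': 0.0, 'joint_positions': [-80.127, 30.279, 82.158, -0.001, 67.688, -10.228], 'qvel': [0.027, 0.016, 0.089, -0.1, 0.133, 0.007], 'tau': [0.002, -44.003, -17.659, 0.064, 0.058, -0.0], 'position': [0.215, -0.586, 0.222], 'tcp_rot': [[0.939, 0.344, -0.0], [0.344, -0.939, 0.002], [0.0, -0.002, -1.0]], 'force': [-0.544, 0.759, 0.313], 'moment': [0.033, 0.014, 0.001], 'grasp_force': 0.0, 'opening': 0.996}
scene [[380.6, 0.0, 315.0], [0.0, 380.6, 201.2], [0.0, 0.0, 1.0]] [[0.8346, -0.5509, -0.0041, -0.582], [0.3245, 0.4856, 0.8117, -0.1306], [-0.4452, -0.6788, 0.584, -0.8125], [0.0, 0.0, 0.0, 1.0]] ['color', 'K', 'view']
top [[460.8, 0.0, 309.4], [0.0, 460.8, 195.6], [0.0, 0.0, 1.0]] [[-0.0081, -1.0, -0.0027, -0.2171], [0.989, -0.0084, 0.1478, -0.5405], [-0.1478, -0.0015, 0.989, -0.8968], [0.0, 0.0, 0.0, 1.0]] ['color', 'K', 'view']
[[299.0, 0.0, 317.3], [0.0, 299.0, 200.2], [0.0, 0.0, 1.0]] [[0.0001, 0.9698, 0.244, 0.0676], [1.0, -0.0, -0.0004, -0.0005], [-0.0003, 0.244, -0.9698, -0.1623], [0.0, 0.0, 0.0, 1.0]] dict_keys(['color', 'K', 'mount'])
```

View pics/top0.png

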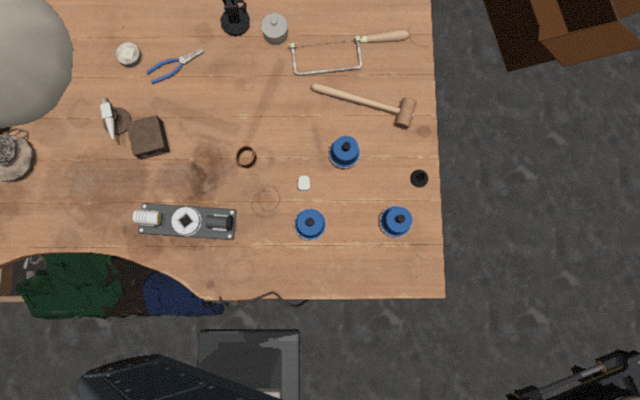

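View pics/scene0.png

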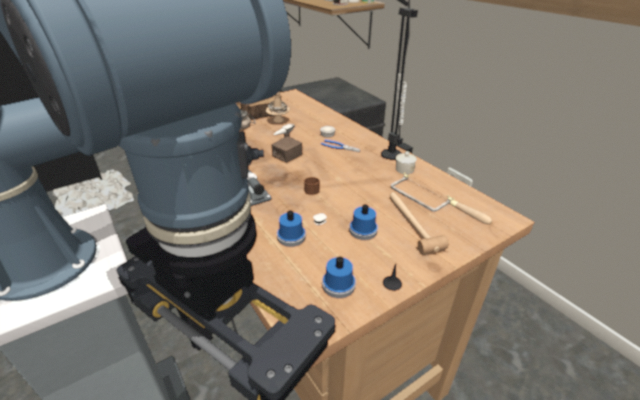

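The top view shows cover knobs near (346,147), (310,223) and (400,219), and the bench centred near (186,221) with a diamond-shaped socket. The loupe is at (304,183), the leather roll at (246,157) and the ring cone at (419,178). Next I'll fit these in numbers.

Create h.py:
```python
from rig import bot, cams, telemetry, hand_in
import cv2,numpy as np
def cam(name):
    s=telemetry.read_state();c=cams.capture(name);K=c["K"]
    if name=="wrist":
        T=np.eye(4);T[:3,:3]=s["tcp_rot"];T[:3,3]=s["position"];M=T@c["mount"]
    else: M=np.linalg.inv(c["view"])
    return c["color"],np.array(K),M
def pix2w(u,v,z,K,M):
    d=M[:3,:3]@np.array([(u-K[0,2])/K[0,0],-(v-K[1,2])/K[1,1],-1.]);o=M[:3,3]
    return o+d*(z-o[2])/d[2]
def w2pix(p,K,M):
    q=np.linalg.inv(M)@np.r_[p,1];return np.array([K[0,2]+K[0,0]*q[0]/-q[2],K[1,2]+K[1,1]*q[1]/q[2]])
def rel(p):  # world offset -> tool axes shift
    s=telemetry.read_state();return np.array(s["tcp_rot"]).T@(np.array(p)-s["position"])
```

Run:
```python
from h import *
im,K,M=cam("top")
for i,(u,v) in enumerate([(310,223),(400,219),(346,147)]):
    w=im[v-24:v+24,u-24:u+24].astype(int)
    blue=(w[...,2]>w[...,0]+40).astype(np.uint8)
    dark=(w.max(2)<50).astype(np.uint8)
    n,l,st,ce=cv2.connectedComponentsWithStats(dark); print([(np.round(ce[j]+[u-24,v-24],1).tolist(),st[j,4]) for j in range(1,n) if st[j,4]>8])
    ys,xs=np.nonzero(blue);print("blue bbox",xs.min()+u-24,xs.max()+u-24,ys.min()+v-24,ys.max()+v-24)
    for j in range(1,n):
        if st[j,4]>8: print("knob@.067",np.round(pix2w(*(ce[j]+[u-24,v-24]),.067,K,M),4))
for u,v,z in [(186,221,.024),(304,183,.01),(246,157,.02),(419,178,.0)]: print(np.round(pix2w(u,v,z,K,M),4))
c=cv2.resize(im[190:250,130:250],None,fx=6,fy=6,interpolation=cv2.INTER_CUBIC);cv2.imwrite("pics/bench.png",c[:,:,::-1])
```

```text
[]
blue bbox 296 324 209 238
[([398.0, 218.4], np.int32(16)), ([387.5, 226.9], np.int32(31))]
blue bbox 381 411 206 235
knob@.067 [ 0.488  -0.3948  0.067 ]
knob@.067 [ 0.4715 -0.3736  0.067 ]
[([345.1, 146.9], np.int32(27)), ([335.5, 158.0], np.int32(21))]
blue bbox 330 358 136 166
knob@.067 [ 0.6327 -0.2941  0.067 ]
knob@.067 [ 0.6099 -0.2744  0.067 ]
[0.4904 0.032  0.024 ]
[ 0.57   -0.2105  0.01  ]
[ 0.6248 -0.089   0.02  ]
[ 0.5805 -0.4555  0.    ]
```

View pics/bench.png

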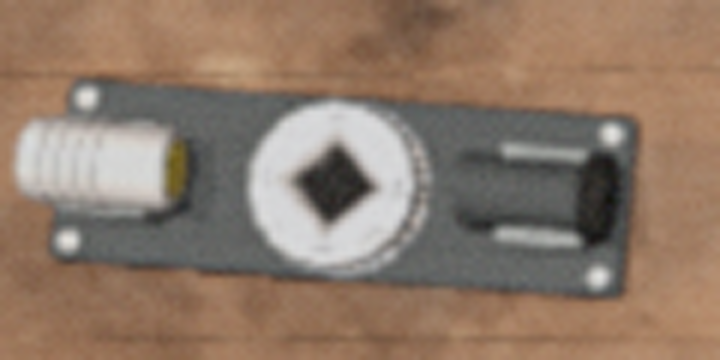

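```bash
python3 -c "
from h import *
print(rel([.487,-.394,.15]))"
```

```text
[ 0.32182624 -0.08709594  0.07211767]
```

Request:
{"api": "steer_hand", "payload": {
  "increments": [
    {"trans": [0.15,-0.04,0.03],"jaw": 1},
    {"trans": [0.322,-0.087,0.072],"jaw": 1},
    {"trans": [0.322,-0.087,0.072],"jaw": 1},
    {"trans": [0.322,-0.087,0.072],"jaw": 1},
    {"trans": [0.322,-0.087,0.072],"jaw": 1},
    {"trans": [0.322,-0.087,0.072],"jaw": 1},
    {"trans": [0.322,-0.087,0.072],"jaw": 1},
    {"trans": [0.322,-0.087,0.072],"jaw": 1},
    {"trans": [0.322,-0.087,0.072],"jaw": 1},
    {"trans": [0.322,-0.087,0.072],"jaw": 1}
  ]
}}

```text
time_s: 1.2
position: [0.4866, -0.3954, 0.1507]
tcp_rot: [[0.939, 0.343, -0.0], [0.343, -0.939, -0.001], [-0.0, 0.0, -1.0]]
force: [0.5, -1.3, -1.2]
opening: 0.997
grasp_force: 0.0
```

Run:
```python
from h import *
im,K,M=cam("wrist");cv2.imwrite("pics/w1.png",im[:,:,::-1])
print(w2pix([.488,-.394,.074],K,M))
```

```text
[316.7463669  206.86039081]
```

View pics/w1.png

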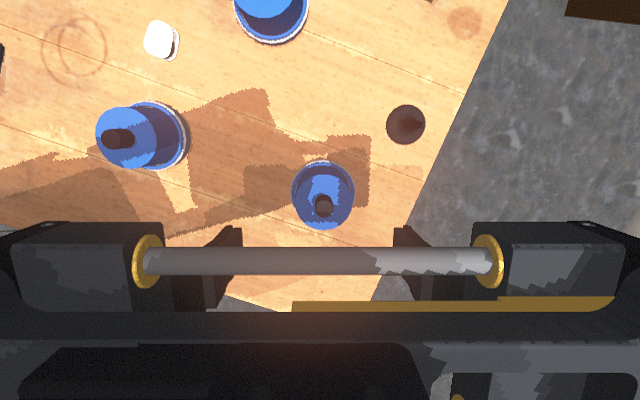

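The wrist view shows cover A's knob at about (324,205), cover B at (128,138), cover C at the top edge and the cone at (405,125).

Run:
```python
from h import *
im,K,M=cam("wrist")
for (u,v,r) in [(324,205,16),(120,139,20)]:
    w=im[v-r:v+r,u-r:u+r].astype(int);d=(w.max(2)<75).astype(np.uint8)
    n,l,st,ce=cv2.connectedComponentsWithStats(d)
    for j in range(1,n):
        if st[j,4]>60: print(ce[j]+[u-r,v-r],st[j].tolist(),np.round(pix2w(*(ce[j]+[u-r,v-r]),.064,K,M),4),np.round(rel(pix2w(*(ce[j]+[u-r,v-r]),.064,K,M)),4))
# pot/cover outline: blue
d=((im[...,2].astype(int)-im[...,0])>40).astype(np.uint8);n,l,st,ce=cv2.connectedComponentsWithStats(d)
for j in range(1,n):
    if st[j,4]>300: print(st[j].tolist(),ce[j])
print(rel([.487,-.394,.057]))
```

```text
[233, 0, 73, 40, 1292] [267.84674923  12.93885449]
[95, 102, 87, 67, 2759] [132.61580283 136.23233055]
[292, 171, 61, 59, 2128] [321.8843985  200.13345865]
[ 0.00132365 -0.00159555  0.09393333]
```

Run:
```python
from h import *
im,K,M=cam("wrist")
w=im[186:224,304:344].astype(int);d=(w[...,2]-w[...,0]<35)&(w.max(2)<110)
print("\n".join("".join("#" if x else "." for x in r) for r in d))
```

```text
........................................
........................................
........................................
........................................
........................................
........................................
........................................
........................................
.................#####..................
...............########.................
.............############...............
............##############..............
............###############.............
...........################.............
..........##################............
..........##################............
..........##################............
..........##################............
..........###################...........
..........###################...........
..........###################...........
..........###################...........
..........###################...........
..........###################...........
..........###################...........
...........#################............
............################............
............###############.............
............##############..............
..............###########...............
................#######.................
........................................
........................................
........................................
........................................
........................................
........................................
........................................
```

Run:
```python
from h import *
im,K,M=cam("wrist")
p=pix2w(323.2,206.8,.074,K,M);print(p,rel([p[0],p[1],.058]))
```

```text
[ 0.48949593 -0.39957041  0.074     ] [0.00170526 0.00453088 0.09297835]
```

Request:
{"api": "steer_hand", "payload": {
  "increments": [
    {"trans": [0.0017,0.0045,0.045],"jaw": 1},
    {"trans": [0.0017,0.0045,0.08],"jaw": 1},
    {"trans": [0.0017,0.0045,0.093],"jaw": 0.6},
    {"trans": [0.0017,0.0045,0.093],"jaw": 0.4},
    {"trans": [0.0017,0.0045,0.093],"jaw": 0},
    {"trans": [0.0017,0.0045,0.093],"jaw": 0},
    {"trans": [0.0017,0.0045,0.093],"jaw": 0},
    {"trans": [0.0017,0.0045,0.093],"jaw": 0},
    {"trans": [0.0017,0.0045,0.093],"jaw": 0},
    {"trans": [0.0017,0.0045,0.093],"jaw": 0}
  ]
}}

```text
time_s: 2.4
position: [0.4906, -0.3982, 0.0579]
tcp_rot: [[0.939, 0.344, 0.0], [0.344, -0.939, -0.0], [0.0, 0.0, -1.0]]
force: [0.0, -0.1, -0.8]
opening: 0.356
grasp_force: 0.0
```

Request:
{"api": "steer_hand", "payload": {
  "increments": [
    {"jaw": 0},
    {"jaw": 0},
    {"jaw": 0},
    {"jaw": 0},
    {"jaw": 0}
  ]
}}

```text
time_s: 2.9
position: [0.4904, -0.3982, 0.0574]
tcp_rot: [[0.939, 0.344, -0.0], [0.344, -0.939, 0.0], [-0.0, -0.0, -1.0]]
force: [-0.3, 0.3, -0.5]
opening: 0.171
grasp_force: 30.0
```

Request:
{"api": "steer_hand", "payload": {
  "increments": [
    {"trans": [0,0,-0.03],"jaw": 0},
    {"trans": [0,0,-0.07],"jaw": 0},
    {"trans": [0,0,-0.11],"jaw": 0},
    {"trans": [-0.04,0,-0.11],"jaw": 0},
    {"trans": [-0.08,0,-0.11],"jaw": 0},
    {"trans": [-0.08,0,-0.11],"jaw": 0},
    {"trans": [-0.08,0,-0.11],"jaw": 0},
    {"trans": [-0.08,0,-0.11],"jaw": 0}
  ]
}}

```text
time_s: 3.7
position: [0.4158, -0.4255, 0.1674]
tcp_rot: [[0.939, 0.344, 0.0], [0.344, -0.939, 0.0], [0.0, -0.0, -1.0]]
force: [0.1, 0.2, -1.0]
opening: 0.168
grasp_force: 30.0
```

Run:
```python
from h import *
im,K,M=cam("wrist");cv2.imwrite("pics/w2.png",im[:,:,::-1])
print(w2pix([.4904,-.3982,.004],K,M))
```

```text
[317.67976819 113.43641631]
```

View pics/w2.png

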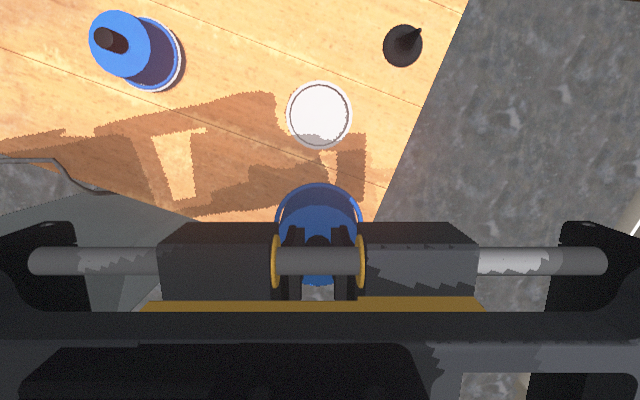

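The pot at (319,115) is empty. B's knob top is at about (107,41). I'll put the cover back along the same path.

Request:
{"api": "steer_hand", "payload": {
  "increments": [
    {"trans": [-0.04,0,0],"jaw": 0},
    {"trans": [0.08,0,0],"jaw": 0},
    {"trans": [0.08,0,0],"jaw": 0},
    {"trans": [0.08,0,0.06],"jaw": 0},
    {"trans": [0.08,0,0.09],"jaw": 0},
    {"trans": [0.08,0,0.1],"jaw": 0},
    {"trans": [0.08,0,0.105],"jaw": 0},
    {"trans": [0.08,0,0.1095],"jaw": 0},
    {"trans": [0.08,0,0.1095],"jaw": 0}
  ]
}}

```text
time_s: 4.65
position: [0.4904, -0.4013, 0.0626]
tcp_rot: [[0.938, 0.346, -0.0], [0.346, -0.938, -0.006], [-0.002, 0.005, -1.0]]
force: [-7.6, -1.5, 19.5]
opening: 0.173
grasp_force: 30.6
```

Run:
```python
from h import *
im,K,M=cam("wrist")
```

Request:
{"api": "steer_hand", "payload": {
  "increments": [
    {"trans": [0,0,-0.02],"jaw": 0},
    {"trans": [0,0,-0.02],"jaw": 0},
    {"trans": [0,0,-0.02],"jaw": 0},
    {"trans": [0,0,-0.02],"jaw": 0}
  ]
}}

```text
time_s: 5.1
position: [0.4903, -0.3975, 0.0772]
tcp_rot: [[0.939, 0.344, -0.001], [0.344, -0.939, 0.001], [-0.001, -0.002, -1.0]]
force: [-1.0, 1.0, -1.1]
opening: 0.171
grasp_force: 29.8
```

Run:
```python
from h import *
im,K,M=cam("wrist");cv2.imwrite("pics/w3.png",cv2.resize(im[60:300,180:460,::-1],None,fx=2.5,fy=2.5))
```

```text
(no output)
```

View pics/w3.png

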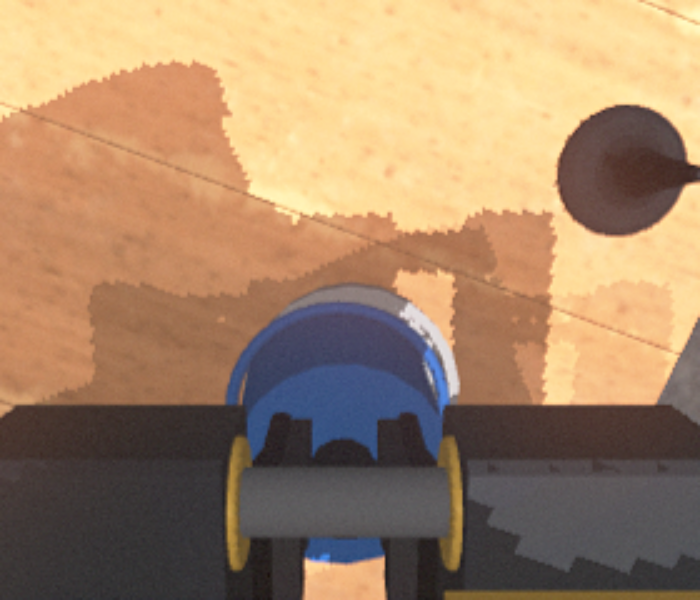

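Run:
```python
from h import *
im,K,M=cam("wrist");old=cv2.imread("pics/w2.png")[:,:,::-1]
for a in (old,im):
    b=(a[...,2].astype(int)-a[...,0]>30)
    for v in range(184,224,6):
        x=np.nonzero(b[v,230:400])[0]
        print(v,(x.min()+230,x.max()+230) if len(x) else None,end="; ")
    print()
# pot rim in old: bright ring -> ellipse fit
g=cv2.cvtColor(old[75:155,275:365],cv2.COLOR_RGB2HSV);m=((g[...,1]<60)&(g[...,2]>110)).astype(np.uint8)
cs,_=cv2.findContours(m,cv2.RETR_EXTERNAL,cv2.CHAIN_APPROX_NONE);c=max(cs,key=cv2.contourArea);e=cv2.fitEllipse(c);print(e)
# old pose
R=np.array([[.939,.344,0],[.344,-.939,0],[0,0,-1.]]);T=np.eye(4);T[:3,:3]=R;T[:3,3]=[.4158,-.4255,.1674]
Mo=T@cams.capture("wrist")["mount"]
p=pix2w(e[0][0]+275,e[0][1]+75,.013,K,Mo);print("pot",p)
s=telemetry.read_state();print(s["position"],rel([p[0],p[1],s["position"][2]]))
```

```text
184 (np.int64(307), np.int64(329)); 190 (np.int64(293), np.int64(343)); 196 (np.int64(286), np.int64(350)); 202 (np.int64(281), np.int64(355)); 208 (np.int64(278), np.int64(358)); 214 (np.int64(276), np.int64(361)); 220 (np.int64(275), np.int64(362)); 
184 (np.int64(298), np.int64(332)); 190 (np.int64(288), np.int64(342)); 196 (np.int64(281), np.int64(349)); 202 (np.int64(276), np.int64(354)); 208 (np.int64(273), np.int64(356)); 214 (np.int64(271), np.int64(358)); 220 (np.int64(271), np.int64(359)); 
((43.78801345825195, 39.284507751464844), (65.82992553710938, 68.35735321044922), 3.613501787185669)
pot [ 0.48959446 -0.39965977  0.013     ]
[ 0.49013523 -0.39754407  0.07697616] [-1.23540230e-03  1.80066424e-03 -2.52202230e-06]
```

Request:
{"api": "steer_hand", "payload": {
  "increments": [
    {"trans": [-0.002,0.004,0],"jaw": 0},
    {"trans": [-0.002,0.004,0.005],"jaw": 0},
    {"trans": [-0.002,0.004,0.009],"jaw": 0},
    {"trans": [-0.002,0.004,0.012],"jaw": 0},
    {"trans": [-0.002,0.004,0.0145],"jaw": 0},
    {"trans": [-0.002,0.004,0.0145],"jaw": 0}
  ]
}}

```text
time_s: 5.85
position: [0.4897, -0.4023, 0.063]
tcp_rot: [[0.939, 0.344, -0.001], [0.344, -0.939, 0.001], [-0.0, -0.001, -1.0]]
force: [-0.4, 0.5, -0.3]
opening: 0.177
grasp_force: 29.8
```

Request:
{"api": "steer_hand", "payload": {
  "increments": [
    {"trans": [0,0,0.002],"jaw": 0},
    {"trans": [0,0,0.004],"jaw": 0},
    {"trans": [0,0,0.005],"jaw": 0},
    {"trans": [0,0,0.005],"jaw": 0}
  ]
}}

```text
time_s: 6.25
position: [0.4899, -0.4025, 0.0584]
tcp_rot: [[0.939, 0.344, -0.0], [0.344, -0.939, 0.0], [-0.0, -0.0, -1.0]]
force: [0.2, 0.3, -0.8]
opening: 0.175
grasp_force: 29.8
```

Request:
{"api": "steer_hand", "payload": {
  "increments": [
    {"jaw": 0.5},
    {"jaw": 0.5},
    {"jaw": 0.5},
    {"jaw": 0.6},
    {"trans": [0,0,-0.04],"jaw": 0.9},
    {"trans": [0,0,-0.09],"jaw": 0.9},
    {"trans": [0,0,-0.09],"jaw": 1}
  ]
}}

```text
time_s: 6.95
position: [0.4935, -0.4065, 0.1557]
tcp_rot: [[0.939, 0.344, 0.01], [0.344, -0.939, -0.011], [0.005, 0.014, -1.0]]
force: [0.7, -0.9, -0.0]
opening: 0.723
grasp_force: 0.0
```

Run:
```python
from h import *
im,K,M=cam("wrist")
d=((im[...,2].astype(int)-im[...,0])>40).astype(np.uint8);n,l,st,ce=cv2.connectedComponentsWithStats(d)
for j in range(1,n):
    if st[j,4]>300:
        x,y,w,h=st[j,:4];print(st[j].tolist(),ce[j],"plane .054:",pix2w(*ce[j],.045,K,M))
im,K,M=cam("top")
print(rel(pix2w(311,221,.074,K,M)),pix2w(311,221,.074,K,M),pix2w(346,147,.074,K,M))
```

```text
[215, 0, 76, 46, 1667] [250.45410918  15.49130174] plane .054: [ 0.62048437 -0.30324874  0.045     ]
[82, 106, 88, 67, 2686] [119.35070737 139.88868206] plane .054: [ 0.48537177 -0.22335864  0.045     ]
[280, 167, 60, 66, 2122] [308.3397738  202.96182846] plane .054: [ 0.48804895 -0.40076002  0.045     ]
[ 0.0548255  -0.17069165  0.07580882] [ 0.48359177 -0.22444407  0.074     ] [ 0.63058723 -0.29531133  0.074     ]
```

Request:
{"api": "steer_hand", "payload": {
  "increments": [
    {"trans": [0.053,-0.173,0],"jaw": 1},
    {"trans": [0.053,-0.173,0],"jaw": 1},
    {"trans": [0.053,-0.173,0],"jaw": 1},
    {"trans": [0.053,-0.173,0],"jaw": 1},
    {"trans": [0.053,-0.173,0],"jaw": 1},
    {"trans": [0.053,-0.173,0],"jaw": 1},
    {"trans": [0.053,-0.173,0],"jaw": 1}
  ]
}}

```text
time_s: 7.75
position: [0.4805, -0.2231, 0.148]
tcp_rot: [[0.939, 0.343, -0.0], [0.343, -0.939, -0.0], [-0.0, 0.0, -1.0]]
force: [-0.1, -0.6, -0.8]
opening: 1.0
grasp_force: 0.0
```

Add to h.py:
```python
def knob(u0=320,v0=205,r=40):
    im,K,M=cam("wrist");w=im[v0-r:v0+r,u0-r:u0+r].astype(int)
    d=((w[...,2]-w[...,0]<35)&(w.max(2)<110)).astype(np.uint8)
    n,l,st,ce=cv2.connectedComponentsWithStats(d)
    for j in range(1,n):
        if st[j,4]>150:
            x,y,ww,h,a=st[j];u,v=x+ww/2-.5+u0-r,y+h-ww/2-.5+v0-r
            p=pix2w(u,v,.074,K,M);print(st[j].tolist(),(u,v),p,rel([p[0],p[1],.058]))
```

Run:
```python
from h import *
knob()
```

```text
[12, 0, 53, 23, 359] (np.float64(318.0), np.float64(161.0)) [ 0.51822618 -0.20950032  0.074     ] [ 0.04011704 -0.00016785  0.09009278]
[29, 27, 20, 23, 351] (np.float64(318.5), np.float64(204.5)) [ 0.48501668 -0.22208779  0.074     ] [0.00460494 0.00028583 0.09009298]
```

Request:
{"api": "steer_hand", "payload": {
  "increments": [
    {"trans": [0.0046,0,0.03],"jaw": 0.45},
    {"trans": [0.0046,0,0.06],"jaw": 0.45},
    {"trans": [0.0046,0,0.08],"jaw": 0.45},
    {"trans": [0.0046,0,0.09],"jaw": 0.45},
    {"trans": [0.0046,0,0.09],"jaw": 0},
    {"trans": [0.0046,0,0.09],"jaw": 0},
    {"trans": [0.0046,0,0.09],"jaw": 0},
    {"trans": [0.0046,0,0.09],"jaw": 0},
    {"trans": [0.0046,0,0.09],"jaw": 0},
    {"trans": [0.0046,0,0.09],"jaw": 0},
    {"trans": [0.0046,0,0.09],"jaw": 0}
  ]
}}

```text
time_s: 8.9
position: [0.4849, -0.2206, 0.0589]
tcp_rot: [[0.939, 0.344, 0.001], [0.344, -0.939, -0.001], [0.001, 0.001, -1.0]]
force: [-0.1, -0.5, 1.2]
opening: 0.167
grasp_force: 30.0
```

Request:
{"api": "steer_hand", "payload": {
  "increments": [
    {"trans": [0,0,-0.03],"jaw": 0},
    {"trans": [0,0,-0.07],"jaw": 0},
    {"trans": [0,0,-0.11],"jaw": 0},
    {"trans": [-0.04,0,-0.11],"jaw": 0},
    {"trans": [-0.08,0,-0.11],"jaw": 0},
    {"trans": [-0.08,0,-0.11],"jaw": 0},
    {"trans": [-0.08,0,-0.11],"jaw": 0},
    {"trans": [-0.08,0,-0.11],"jaw": 0},
    {"trans": [-0.08,0,-0.11],"jaw": 0}
  ]
}}

```text
time_s: 9.8
position: [0.4104, -0.2477, 0.1684]
tcp_rot: [[0.939, 0.345, 0.0], [0.345, -0.939, -0.0], [0.0, 0.0, -1.0]]
force: [-1.1, 0.7, -0.3]
opening: 0.175
grasp_force: 30.0
```

Run:
```python
from h import *
im,K,M=cam("wrist");cv2.imwrite("pics/w4.png",im[:,:,::-1])
print(w2pix([.4849,-.2206,.004],K,M))
w=im[60:170,260:380]; print(w[40:70:5,40:80:5].tolist())
```

```text
[317.81539995 113.60528404]
[[[249, 246, 245], [249, 245, 245], [250, 246, 246], [249, 246, 245], [250, 246, 246], [250, 246, 245], [250, 245, 246], [250, 247, 246]], [[249, 245, 244], [249, 246, 247], [249, 245, 245], [249, 246, 245], [249, 246, 245], [249, 246, 246], [250, 246, 246], [249, 245, 246]], [[249, 245, 245], [249, 245, 245], [249, 246, 246], [249, 246, 246], [249, 246, 246], [249, 246, 246], [250, 246, 246], [250, 246, 245]], [[249, 245, 245], [248, 244, 245], [249, 245, 245], [249, 245, 246], [249, 246, 246], [249, 246, 246], [249, 245, 246], [250, 246, 246]], [[248, 244, 244], [249, 245, 245], [248, 245, 245], [249, 247, 246], [248, 245, 244], [249, 245, 245], [249, 246, 246], [249, 245, 246]], [[248, 245, 245], [247, 244, 244], [248, 245, 245], [248, 245, 244], [248, 245, 245], [249, 246, 246], [249, 246, 246], [250, 247, 246]]]
```

The pot under B is evenly white, so it's empty and pot C has the cell. I'll stand B's cover on the worktop here, where the top view shows bare wood.

Request:
{"api": "steer_hand", "payload": {
  "increments": [
    {"trans": [0,0,0.04],"jaw": 0},
    {"trans": [0,0,0.08],"jaw": 0},
    {"trans": [0,0,0.1],"jaw": 0},
    {"trans": [0,0,0.107],"jaw": 0},
    {"trans": [0,0,0.111],"jaw": 0},
    {"trans": [0,0,0.1135],"jaw": 0},
    {"trans": [0,0,0.1135],"jaw": 0},
    {"trans": [0,0,0.1135],"jaw": 0}
  ]
}}

```text
time_s: 10.65
position: [0.41, -0.2483, 0.0559]
tcp_rot: [[0.939, 0.344, 0.002], [0.344, -0.939, -0.001], [0.001, 0.002, -1.0]]
force: [-0.3, -0.3, -1.6]
opening: 0.171
grasp_force: 30.0
```

Request:
{"api": "steer_hand", "payload": {
  "increments": [
    {"trans": [0,0,0.001],"jaw": 0},
    {"trans": [0,0,0.001],"jaw": 0},
    {"trans": [0,0,0.001],"jaw": 0.3},
    {"trans": [0,0,0.001],"jaw": 0.4},
    {"trans": [0,0,0.001],"jaw": 0.5},
    {"trans": [0,0,0.001],"jaw": 0.6},
    {"trans": [0,0,-0.04],"jaw": 0.7},
    {"trans": [0,0,-0.094],"jaw": 1},
    {"trans": [0,0,-0.094],"jaw": 1},
    {"trans": [0.09,0.06,-0.094],"jaw": 1},
    {"trans": [0.191,0.12,-0.094],"jaw": 1},
    {"trans": [0.191,0.12,-0.094],"jaw": 1},
    {"trans": [0.191,0.12,-0.094],"jaw": 1},
    {"trans": [0.191,0.12,-0.094],"jaw": 1},
    {"trans": [0.191,0.12,-0.094],"jaw": 1},
    {"trans": [0.191,0.12,-0.094],"jaw": 1},
    {"trans": [0.191,0.12,-0.094],"jaw": 1}
  ]
}}

```text
time_s: 12.35
position: [0.6282, -0.2941, 0.1481]
tcp_rot: [[0.939, 0.343, -0.003], [0.343, -0.939, 0.002], [-0.002, -0.003, -1.0]]
force: [-0.7, 0.4, 0.3]
opening: 1.004
grasp_force: 0.0
```

Run:
```python
from h import *
knob()
```

```text
[15, 0, 55, 24, 280] (np.float64(322.0), np.float64(161.0)) [ 0.66669579 -0.28332257  0.074     ] [0.04006225 0.00305383 0.09034769]
[34, 23, 20, 24, 357] (np.float64(323.5), np.float64(201.5)) [ 0.63617224 -0.29592584  0.074     ] [0.00706734 0.00441866 0.09040227]
```

Request:
{"api": "steer_hand", "payload": {
  "increments": [
    {"trans": [0.006,0.0035,0.03],"jaw": 0.45},
    {"trans": [0.006,0.0035,0.06],"jaw": 0.45},
    {"trans": [0.006,0.0035,0.08],"jaw": 0.45},
    {"trans": [0.006,0.0035,0.09],"jaw": 0.45},
    {"trans": [0.006,0.0035,0.09],"jaw": 0},
    {"trans": [0.006,0.0035,0.09],"jaw": 0},
    {"trans": [0.006,0.0035,0.09],"jaw": 0},
    {"trans": [0.006,0.0035,0.09],"jaw": 0},
    {"trans": [0.006,0.0035,0.09],"jaw": 0},
    {"trans": [0.006,0.0035,0.09],"jaw": 0},
    {"trans": [0.006,0.0035,0.09],"jaw": 0}
  ]
}}

```text
time_s: 13.5
position: [0.6372, -0.2963, 0.0597]
tcp_rot: [[0.939, 0.344, 0.001], [0.344, -0.939, -0.001], [0.001, 0.001, -1.0]]
force: [-0.4, 0.3, 1.9]
opening: 0.175
grasp_force: 30.0
```

Request:
{"api": "steer_hand", "payload": {
  "increments": [
    {"trans": [0,0,-0.03],"jaw": 0},
    {"trans": [0,0,-0.07],"jaw": 0},
    {"trans": [0,0,-0.11],"jaw": 0},
    {"trans": [0,0,-0.115],"jaw": 0},
    {"trans": [-0.04,0,-0.115],"jaw": 0},
    {"trans": [-0.08,0,-0.115],"jaw": 0},
    {"trans": [-0.1,0,-0.115],"jaw": 0},
    {"trans": [-0.1,0,-0.115],"jaw": 0},
    {"trans": [-0.1,0,-0.115],"jaw": 0},
    {"trans": [-0.1,0,-0.115],"jaw": 0}
  ]
}}

```text
time_s: 14.5
position: [0.5439, -0.3302, 0.1737]
tcp_rot: [[0.939, 0.344, 0.0], [0.344, -0.939, 0.0], [0.0, -0.0, -1.0]]
force: [0.6, 0.2, -0.3]
opening: 0.17
grasp_force: 30.0
```

Run:
```python
from h import *
im,K,M=cam("wrist");cv2.imwrite("pics/w5.png",cv2.resize(im[0:240,180:460,::-1],None,fx=2.5,fy=2.5))
```

```text
(no output)
```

View pics/w5.png

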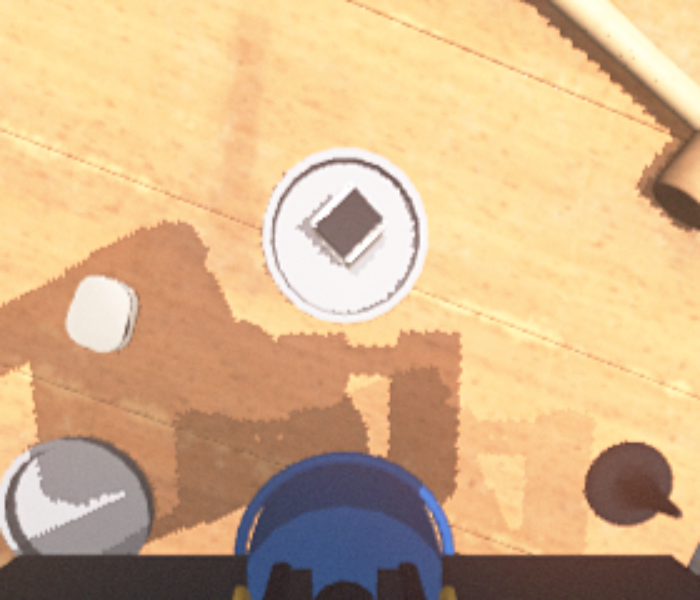

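The cell's dark cap sits in pot C, at crop (348,223), turned roughly 45° in the image. Now I'll put this cover down on the bare wood below it.

Request:
{"api": "steer_hand", "payload": {
  "increments": [
    {"trans": [0,0,0.045],"jaw": 0},
    {"trans": [0,0,0.09],"jaw": 0},
    {"trans": [0,0,0.106],"jaw": 0},
    {"trans": [0,0,0.113],"jaw": 0},
    {"trans": [0,0,0.116],"jaw": 0},
    {"trans": [0,0,0.1175],"jaw": 0},
    {"trans": [0,0,0.1175],"jaw": 0},
    {"trans": [0,0,0.1175],"jaw": 0},
    {"trans": [0,0,0.1175],"jaw": 0}
  ]
}}

```text
time_s: 15.45
position: [0.5435, -0.331, 0.0576]
tcp_rot: [[0.939, 0.344, 0.001], [0.344, -0.939, -0.001], [0.001, 0.002, -1.0]]
force: [0.0, -0.3, -0.0]
opening: 0.171
grasp_force: 30.0
```

Request:
{"api": "steer_hand", "payload": {
  "increments": [
    {"trans": [0,0,0.0015],"jaw": 0},
    {"trans": [0,0,0.0018],"jaw": 0},
    {"trans": [0,0,0.0018],"jaw": 0.3},
    {"trans": [0,0,0.0018],"jaw": 0.4},
    {"trans": [0,0,0.0018],"jaw": 0.5},
    {"trans": [0,0,0.0018],"jaw": 0.6},
    {"trans": [0,0,-0.04],"jaw": 0.6},
    {"trans": [0,0,-0.08],"jaw": 0.6},
    {"trans": [0.02,0,-0.08],"jaw": 0.6},
    {"trans": [0.06,0,-0.08],"jaw": 0.6},
    {"trans": [0.06,0,-0.08],"jaw": 0.6},
    {"trans": [0.06,0,-0.08],"jaw": 0.6},
    {"trans": [0.06,0,-0.08],"jaw": 0.6},
    {"trans": [0.06,0,-0.08],"jaw": 0.6}
  ]
}}

```text
time_s: 16.85
position: [0.5982, -0.3101, 0.136]
tcp_rot: [[0.939, 0.343, -0.001], [0.343, -0.939, 0.001], [-0.001, -0.001, -1.0]]
force: [-0.5, 0.5, -0.0]
opening: 0.598
grasp_force: 0.0
```

Run:
```python
from h import *
im,K,M=cam("wrist")
cv2.imwrite("pics/w6.png",cv2.resize(im[60:240,200:440,::-1],None,fx=3,fy=3))
u,v=w2pix([.637,-.296,.049],K,M).round().astype(int);print(u,v)
w=im[v-35:v+35,u-35:u+35];d=(w.max(2)<90).astype(np.uint8)
cs,_=cv2.findContours(d,cv2.RETR_EXTERNAL,cv2.CHAIN_APPROX_NONE)
for c in cs:
    if cv2.contourArea(c)>150:
        (cx,cy),wh,a=cv2.minAreaRect(c);p=pix2w(cx+u-35,cy+v-35,.049,K,M)
        b=cv2.boxPoints(((cx,cy),wh,a))+[u-35,v-35];P=np.array([pix2w(*q,.049,K,M)[:2] for q in b])
        e=np.diff(np.r_[P,P[:1]],axis=0);print((cx+u-35,cy+v-35),wh,a,p,rel(p),np.linalg.norm(e,axis=1),np.degrees(np.arctan2(e[:,1],e[:,0])))
```

```text
318 158
```

View pics/w6.png

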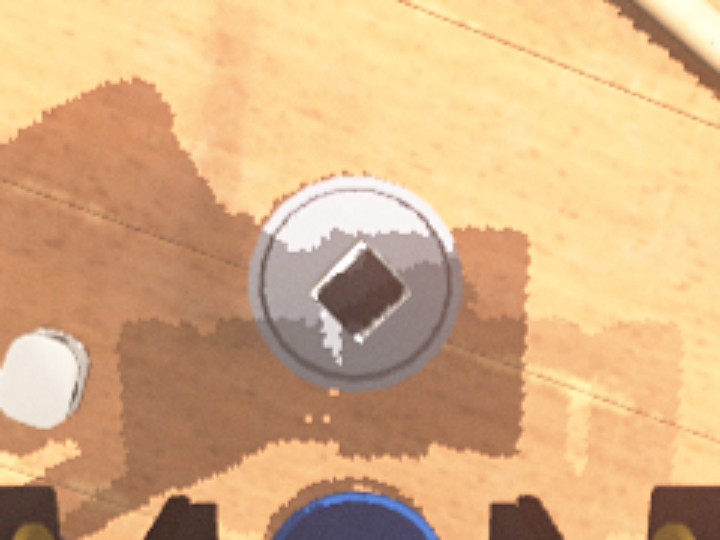

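The cell's outer diamond has crop corners at about (310,291), (361,239), (411,291) and (361,342). White wall edges show at upper-left and lower-right, so the clear faces look toward upper-right and lower-left. I'll refine that numerically.

Run:
```python
from h import *
im,K,M=cam("wrist")
w=im[135:180,298:343].astype(int)
for r in w[::2]: print(" ".join("%3d"%x for x in r.max(1)[::2]))
g=im[135:180,298:343].max(2)
for t in (90,105,120):
    cs,_=cv2.findContours((g<t).astype(np.uint8),cv2.RETR_EXTERNAL,cv2.CHAIN_APPROX_NONE)
    c=max(cs,key=cv2.contourArea);(cx,cy),wh,a=cv2.minAreaRect(c);print(t,cx+298,cy+135,wh,a)
for q in [(303.3,157),(320.3,139.7),(337,157),(320.3,174),(320.2,157)]: print(pix2w(*q,.049,K,M))
print(telemetry.read_state()["position"])
```

```text
246 247 247 247 247 247 248 250 249 248 248 249 248 248 249 249 249 249 248 249 249 250 158
247 247 247 248 248 249 180 183 200 243 248 197 244 250 196 244 178 243 244 184 244 243 254
247 247 247 248 245 244 186 185 188 184 180 184 183 186 188 184 184 184 187 187 189 185 184
247 248 248 239 237 183 186 185 188 181 202 255 215 183 188 191 188 188 186 189 190 191 186
247 178 242 181 186 188 185 187 181 203 255 236 118 221 182 187 185 189 187 191 185 188 184
179 183 185 184 182 185 185 182 201 255 255 118 109 129 235 178 187 188 188 188 186 189 186
184 182 182 184 184 186 178 192 255 255 114 124 113 107 125 204 184 181 186 187 176 186 176
178 183 183 183 184 178 189 255 255 109 122 106 105 113 107 135 228 173 185 156 155 155 151
178 180 180 181 175 181 255 242  94 113 109 105 105 106 107 105 137 176 149 151 152 149 150
179 180 181 180 181 255 237  93 103 104 104 104 110 105 108 104 102 123 157 150 148 151 152
173 181 180 178 255 255  88 103 101 106 104 107 110 106  98  99  99  97 133 146 149 155 150
180 179 174 255 224  88 102 102 101 102 100 107 102  95  97  97  99  98 148 184 148 151 
[... 753 characters left out ...]
37 139 210 209 224 137 138 136 139 137 139 139 145 140 143 144 139 145 119 120
119 136 136 139 137 137 153 221 140 142 138 144 138 141 140 141 140 142 144 143 122 123 144
109 118 135 139 140 139 135 225 134 139 139 139 138 141 138 139 140 143 138 115 120 141 142
90 318.0 165.00000190734863 (1.4142134189605713, 1.4142134189605713) 45.0
105 320.00000190734863 158.0 (18.384775161743164, 22.62741470336914) 45.0
120 320.0 158.0 (18.384775161743164, 24.041629791259766) 45.0
[ 0.63339418 -0.28448872  0.049     ]
[ 0.6514597  -0.29288217  0.049     ]
[ 0.64298667 -0.31076785  0.049     ]
[ 0.62486796 -0.30266035  0.049     ]
[ 0.63820483 -0.29766774  0.049     ]
[ 0.59849689 -0.31025384  0.13632937]
```

Request:
{"api": "steer_hand", "payload": {
  "increments": [
    {"trans": [0.0414,0.0017,0],"rotvec": [0,0,-8],"jaw": 0.6},
    {"trans": [0.0414,0.0017,0],"rotvec": [0,0,-16],"jaw": 0.6},
    {"trans": [0.0414,0.0017,0],"rotvec": [0,0,-24],"jaw": 0.6},
    {"trans": [0.0414,0.0017,0],"rotvec": [0,0,-32],"jaw": 0.6},
    {"trans": [0.0414,0.0017,0.02],"rotvec": [0,0,-40],"jaw": 0.6},
    {"trans": [0.0414,0.0017,0.04],"rotvec": [0,0,-45],"jaw": 0.6},
    {"trans": [0.0414,0.0017,0.04],"rotvec": [0,0,-45],"jaw": 0.6},
    {"trans": [0.0414,0.0017,0.04],"rotvec": [0,0,-45],"jaw": 0.6},
    {"trans": [0.0414,0.0017,0.04],"rotvec": [0,0,-45],"jaw": 0.6}
  ]
}}

```text
time_s: 17.85
position: [0.6394, -0.298, 0.0977]
tcp_rot: [[0.423, 0.906, 0.002], [0.906, -0.423, -0.001], [-0.0, 0.002, -1.0]]
force: [-0.8, -0.2, 1.0]
opening: 0.599
grasp_force: 0.0
```

Run:
```python
from h import *
s=telemetry.read_state();print(np.round(s["joint_positions"],1),s["position"])
im,K,M=cam("wrist");cv2.imwrite("pics/w7.png",cv2.resize(im[130:330,200:440,::-1],None,fx=3,fy=3))
print(w2pix([.638,-.2977,.049],K,M))
g=im[170:260,270:365].max(2)
cs,_=cv2.findContours((g<125).astype(np.uint8),cv2.RETR_EXTERNAL,cv2.CHAIN_APPROX_NONE)
for c in cs:
    if cv2.contourArea(c)>300:
        (cx,cy),wh,a=cv2.minAreaRect(c);print(cx+270,cy+170,wh,a)
```

```text
[-34.   44.3  75.1  -0.   60.5  -9. ] [ 0.63937512 -0.29798113  0.09773146]
[314.47446536 219.52277619]
316.99999237060547 243.5 (93.99998474121094, 30.999996185302734) -0.0
314.0 219.0 (22.0, 26.0) 90.0
```

View pics/w7.png

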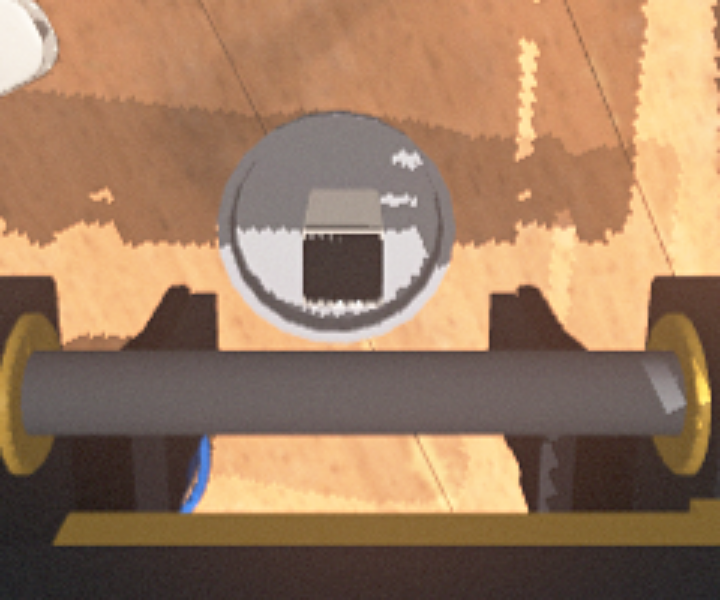

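The gripper is now square to the cell. The white wall faces tool +x at crop (343,210), so the fingers will close on the clear faces.

Request:
{"api": "steer_hand", "payload": {
  "increments": [
    {"trans": [-0.0003,-0.0014,0.03],"jaw": 0.6},
    {"trans": [-0.0003,-0.0014,0.055],"jaw": 0.5},
    {"trans": [-0.0003,-0.0014,0.07],"jaw": 0.5},
    {"trans": [-0.0003,-0.0014,0.0775],"jaw": 0.4},
    {"trans": [-0.0003,-0.0014,0.0775],"jaw": 0.35},
    {"trans": [-0.0003,-0.0014,0.0775],"jaw": 0.3},
    {"trans": [-0.0003,-0.0014,0.0775],"jaw": 0},
    {"trans": [-0.0003,-0.0014,0.0775],"jaw": 0},
    {"trans": [-0.0003,-0.0014,0.0775],"jaw": 0},
    {"trans": [-0.0003,-0.0014,0.0775],"jaw": 0},
    {"trans": [-0.0003,-0.0014,0.0775],"jaw": 0}
  ]
}}

```text
time_s: 19.0
position: [0.6381, -0.2974, 0.0204]
tcp_rot: [[0.421, 0.907, 0.002], [0.907, -0.421, -0.001], [-0.0, 0.002, -1.0]]
force: [-0.5, 0.1, 6.1]
opening: 0.229
grasp_force: 30.0
```

```bash
python3 -c "
from h import *
im,K,M=cam('top')
P=[pix2w(130+x/6,190+y/6,.010,K,M)[:2] for x,y in [(86,97),(614,133),(598,276),(67,241)]]
P=np.array(P);print(P,P.mean(0));v=P[0]+P[3]-P[1]-P[2];print('bench y ang',np.degrees(np.arctan2(v[1],v[0])))
v=P[0]+P[1]-P[2]-P[3];print('bench x ang',np.degrees(np.arctan2(v[1],v[0])))
Q=np.array([pix2w(130+x/6,190+y/6,.0240,K,M)[:2] for x,y in [(293,182),(336,146),(374,187),(331,226)]]);print(Q.mean(0));e=np.roll(Q,-1,0)-Q;print(np.linalg.norm(e,axis=1),np.degrees(np.arctan2(e[:,1],e[:,0]))%90)
"
```

```text
[[ 0.52360756  0.12401215]
 [ 0.50943524 -0.0604651 ]
 [ 0.4598087  -0.05576509]
 [ 0.47341384  0.12833828]] [0.49156634 0.03403006]
bench y ang 85.69014525875129
bench x ang -5.166856363815025
[0.49067684 0.03283499]
[0.0188574  0.01956063 0.01947363 0.02030264] [40.54362397 43.43585254 42.78990119 41.63220841]
```

Request:
{"api": "steer_hand", "payload": {
  "increments": [
    {"trans": [0,0,-0.03],"jaw": 0},
    {"trans": [0,0,-0.07],"jaw": 0},
    {"trans": [0,0,-0.11],"jaw": 0},
    {"trans": [0.025,-0.043,-0.12],"rotvec": [0,0,8],"jaw": 0},
    {"trans": [0.05,-0.086,-0.12],"rotvec": [0,0,16],"jaw": 0},
    {"trans": [0.075,-0.129,-0.12],"rotvec": [0,0,23],"jaw": 0},
    {"trans": [0.1,-0.172,-0.12],"rotvec": [0,0,23],"jaw": 0},
    {"trans": [0.125,-0.215,-0.12],"rotvec": [0,0,23],"jaw": 0},
    {"trans": [0.15,-0.258,-0.12],"rotvec": [0,0,23],"jaw": 0},
    {"trans": [0.173,-0.3,-0.12],"rotvec": [0,0,23],"jaw": 0},
    {"trans": [0.173,-0.3,-0.12],"rotvec": [0,0,23],"jaw": 0},
    {"trans": [0.173,-0.3,-0.12],"rotvec": [0,0,23],"jaw": 0},
    {"trans": [0.173,-0.3,-0.12],"rotvec": [0,0,23],"jaw": 0},
    {"trans": [0.173,-0.3,-0.12],"rotvec": [0,0,23],"jaw": 0}
  ]
}}

```text
time_s: 20.45
position: [0.4398, -0.0149, 0.1391]
tcp_rot: [[0.743, 0.669, 0.002], [0.669, -0.743, -0.001], [0.001, 0.002, -1.0]]
force: [-0.7, -0.2, -0.8]
opening: 0.229
grasp_force: 30.0
```

Run:
```python
from h import *
s=telemetry.read_state();print(s["position"],np.round(s["joint_positions"],1))
im,K,M=cam("wrist");np.savez("w8.npz",im=im,K=K,M=M)
c=w2pix([.4907,.033,.024],K,M);print(c,w2pix([*s["position"][:2],s["position"][2]+.029],K,M))
cv2.imwrite("pics/w8.png",cv2.resize(im[40:260,190:450,::-1],None,fx=2.7,fy=2.7,interpolation=cv2.INTER_CUBIC))
```

```text
[ 0.43978198 -0.01491835  0.13914179] [-16.6  24.4 112.8  -0.   42.7  31.4]
[315.25731649 122.53317965] [317.28381964 268.10489031]
```

View pics/w8.png

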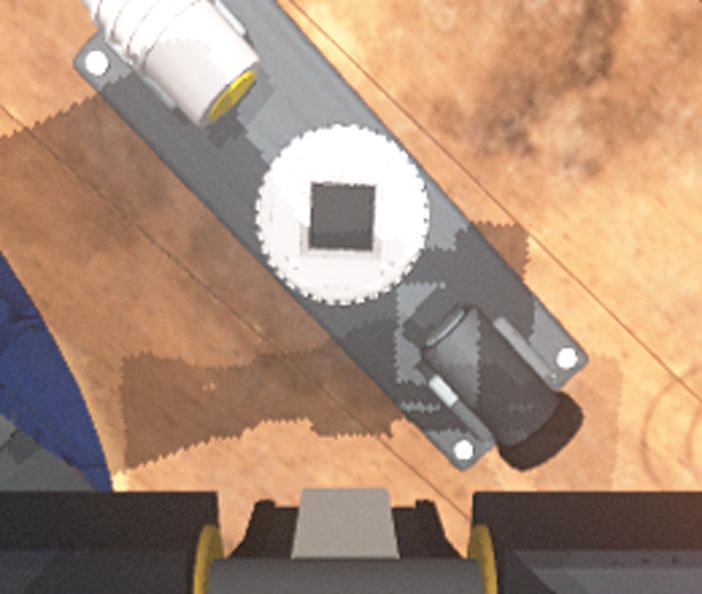

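The socket's dark square, at crop (342,216), is nearly aligned with the gripper axes. The bench screws are at (96,62), (567,358) and (463,450), and the lamp is upper left.

Run:
```python
from h import *
z=np.load("w8.npz");im,K,M=z["im"],z["K"],z["M"]
f=lambda x,y:(190+x/2.7,40+y/2.7)
# disc
g=im.min(2); x0,y0=[int(t) for t in f(240,110)];x1,y1=[int(t) for t in f(445,320)]
w=(g[y0:y1,x0:x1]>165).astype(np.uint8)
n,l,st,ce=cv2.connectedComponentsWithStats(w);j=1+np.argmax(st[1:,4]);m=(l==j).astype(np.uint8)
c,_=cv2.findContours(m,cv2.RETR_EXTERNAL,cv2.CHAIN_APPROX_NONE);c=max(c,key=cv2.contourArea);e=cv2.fitEllipse(cv2.convexHull(c));print("disc",e)
print("disc centre",pix2w(e[0][0]+x0,e[0][1]+y0,.024,K,M), "diam mm",[a*.239/299*1000 for a in e[1]])
# socket dark square
w=(im[y0:y1,x0:x1].max(2)<130).astype(np.uint8);n,l,st,ce=cv2.connectedComponentsWithStats(w)
q=np.hypot(*(ce-np.array(e[0])).T);q[0]=99;j=np.argmin(q);m=(l==j).astype(np.uint8)
c,_=cv2.findContours(m,cv2.RETR_EXTERNAL,cv2.CHAIN_APPROX_NONE);c=max(c,key=cv2.contourArea)
r=cv2.minAreaRect(c);print("sq",r,st[j].tolist(),ce[j]+[x0,y0]);print("centre@.012",pix2w(*(ce[j]+[x0,y0]),.012,K,M))
p=c[:,0,:];xx,yy=p[:,0],p[:,1];X0,Y0,W,H=st[j,:4]
for sel,nm in ((xx<X0+3)&(yy>Y0+4)&(yy<Y0+H-5),"L"),((xx>X0+W-4)&(yy>Y0+4)&(yy<Y0+H-5),"R"): print(nm,np.degrees(np.polyfit(yy[sel],xx[sel],1)[0]))
for sel,nm in ((yy<Y0+3)&(xx>X0+4)&(xx<X0+W-5),"T"),((yy>Y0+H-4)&(xx>X0+4)&(xx<X0+W-5),"B"): print(nm,np.degrees(np.polyfit(xx[sel],yy[sel],1)[0]))
# screws
P=[]
for x,y in [(96,62),(567,358),(463,450)]:
    u,v=[int(round(t)) for t in f(x,y)];w=im[v-7:v+8,u-7:u+8].min(2)>170
    n,l,st,ce=cv2.connectedComponentsWithStats(w.astype(np.uint8));j=l[7,7];cc=ce[j]+[u-7,v-7];P.append(pix2w(*cc,.0105,K,M)[:2]);print(cc,P[-1],st[j,4])
v=P[0]-P[2];print("len",np.linalg.norm(v),"bench y",np.degrees(np.arctan2(v[1],v[0])));v=P[1]-P[2];print(np.linalg.norm(v),"bench x",np.degrees(np.arctan2(v[1],v[0])), "mid",(P[0]+P[1])/2)
```

```text
disc ((34.266944885253906, 34.33856964111328), (65.8171157836914, 81.14427185058594), 138.00877380371094)
disc centre [0.49417895 0.03971383 0.024     ] diam mm [52.60966780034196, 64.86114037555198]
sq ((38.20856475830078, 40.03729248046875), (22.70541763305664, 23.2835636138916), 3.012787342071533) [27, 28, 24, 25, 529] [316.17391304 120.02835539]
centre@.012 [0.49300075 0.03398469 0.012     ]
L -4.501811247456455
R 9.79333191581563e-15
T -4.34572150620383e-15
B 1.3851726915251192
[225.13432836  62.70149254] [0.47522095 0.12809555] 67
[399.40816327 172.28571429] [ 0.51088183 -0.05977585] 49
[361.075 206.2  ] [ 0.46092228 -0.05581499] 40
len 0.18446554392379277 bench y 85.554313321679
0.05011631612993135 bench x -4.53300693229803 mid [0.49305139 0.03415985]
```

Request:
{"api": "steer_hand", "payload": {
  "increments": [
    {"trans": [0.04,0,0],"rotvec": [0,0,1.5],"jaw": 0},
    {"trans": [0.0722,-0.0007,0],"rotvec": [0,0,1.5],"jaw": 0},
    {"trans": [0.0722,-0.0007,0],"rotvec": [0,0,1.5],"jaw": 0},
    {"trans": [0.0722,-0.0007,0.045],"rotvec": [0,0,1.5],"jaw": 0},
    {"trans": [0.0722,-0.0007,0.08],"rotvec": [0,0,1.5],"jaw": 0},
    {"trans": [0.0722,-0.0007,0.093],"rotvec": [0,0,1.5],"jaw": 0},
    {"trans": [0.0722,-0.0007,0.093],"rotvec": [0,0,1.5],"jaw": 0},
    {"trans": [0.0722,-0.0007,0.093],"rotvec": [0,0,1.5],"jaw": 0},
    {"trans": [0.0722,-0.0007,0.093],"rotvec": [0,0,1.5],"jaw": 0}
  ]
}}

```text
time_s: 21.4
position: [0.4921, 0.0347, 0.0469]
tcp_rot: [[0.76, 0.65, 0.002], [0.65, -0.76, -0.0], [0.001, 0.002, -1.0]]
force: [-0.3, 0.5, -0.2]
opening: 0.224
grasp_force: 30.0
```

```bash
python3 -c "
from h import *
print(rel([.493,.034,.0284]))"
```

```text
[0.00022981 0.00106817 0.0185411 ]
```

Request:
{"api": "steer_hand", "payload": {
  "increments": [
    {"trans": [0.0002,0.0008,0.003],"jaw": 0},
    {"trans": [0.0002,0.0008,0.006],"jaw": 0},
    {"trans": [0.0002,0.0008,0.0085],"jaw": 0},
    {"trans": [0.0002,0.0008,0.0105],"jaw": 0},
    {"trans": [0.0002,0.0008,0.0105],"jaw": 0}
  ]
}}

```text
time_s: 21.9
position: [0.492, 0.0347, 0.0354]
tcp_rot: [[0.759, 0.651, 0.0], [0.651, -0.759, -0.0], [0.0, 0.0, -1.0]]
force: [0.0, -0.6, -0.8]
opening: 0.228
grasp_force: 30.0
```

The cell is about 5 mm into the socket with no force on it. I'll keep lowering gently.

Request:
{"api": "steer_hand", "payload": {
  "increments": [
    {"trans": [0,0,0.002],"jaw": 0},
    {"trans": [0,0,0.004],"jaw": 0},
    {"trans": [0,0,0.0055],"jaw": 0},
    {"trans": [0,0,0.007],"jaw": 0},
    {"trans": [0,0,0.007],"jaw": 0},
    {"trans": [0,0,0.007],"jaw": 0}
  ]
}}

```text
time_s: 22.5
position: [0.492, 0.0347, 0.0285]
tcp_rot: [[0.759, 0.651, 0.0], [0.651, -0.759, -0.0], [0.0, 0.0, -1.0]]
force: [-0.1, 0.2, -0.9]
opening: 0.226
grasp_force: 30.0
```

Request:
{"api": "steer_hand", "payload": {
  "increments": [
    {"trans": [0,0,0.0008],"jaw": 0},
    {"trans": [0,0,0.0013],"jaw": 0},
    {"trans": [0,0,0.0013],"jaw": 0}
  ]
}}

```text
time_s: 22.8
position: [0.492, 0.0347, 0.0283]
tcp_rot: [[0.759, 0.651, 0.001], [0.651, -0.759, -0.0], [0.0, 0.001, -1.0]]
force: [-0.5, -0.4, 8.0]
opening: 0.23
grasp_force: 30.0
```

The cell is bottomed, with 8 N at z = 0.0283. I'll ease off and turn −45.1° in world (tool +45.1°).

Request:
{"api": "steer_hand", "payload": {
  "increments": [
    {"trans": [0,0,-0.001],"rotvec": [0,0,4],"jaw": 0},
    {"trans": [0,0,-0.001],"rotvec": [0,0,9],"jaw": 0},
    {"trans": [0,0,-0.001],"rotvec": [0,0,14],"jaw": 0},
    {"trans": [0,0,-0.001],"rotvec": [0,0,19],"jaw": 0},
    {"trans": [0,0,-0.001],"rotvec": [0,0,24],"jaw": 0}
  ]
}}

```text
time_s: 23.3
position: [0.4929, 0.0337, 0.0286]
tcp_rot: [[0.959, 0.284, 0.002], [0.284, -0.959, -0.002], [0.002, 0.002, -1.0]]
force: [0.2, -5.2, 0.5]
opening: 0.228
grasp_force: 30.0
```

Request:
{"api": "steer_hand", "payload": {
  "increments": [
    {"rotvec": [0,0,5],"jaw": 0},
    {"rotvec": [0,0,10],"jaw": 0},
    {"rotvec": [0,0,15],"jaw": 0},
    {"rotvec": [0,0,20],"jaw": 0},
    {"rotvec": [0,0,21.1],"jaw": 0},
    {"rotvec": [0,0,21.1],"jaw": 0},
    {"rotvec": [0,0,21.1],"jaw": 0},
    {"rotvec": [0,0,21.1],"jaw": 0}
  ]
}}

```text
time_s: 24.1
position: [0.493, 0.0334, 0.0286]
tcp_rot: [[0.997, -0.077, 0.002], [-0.077, -0.997, -0.002], [0.002, 0.002, -1.0]]
force: [0.1, -5.3, 1.2]
opening: 0.229
grasp_force: 30.0
```

```bash
python3 -c "
from h import *
s=telemetry.read_state();R=s['tcp_rot'];print('y ang',np.degrees(np.arctan2(R[1][1],R[0][1])),s['moment'],s['joint_positions'][5])"
```

```text
y ang -94.40849638507866 [-1.14102418 -0.12104554  0.05105014] 85.5136042382759
```

Request:
{"api": "steer_hand", "payload": {
  "increments": [
    {"trans": [0,0.0006,0.0004],"jaw": 0},
    {"trans": [0,0.0006,0.0004],"jaw": 0},
    {"trans": [0,0.0006,0.0004],"jaw": 0}
  ]
}}

```text
time_s: 24.4
position: [0.493, 0.0333, 0.0283]
tcp_rot: [[0.997, -0.078, 0.002], [-0.078, -0.997, -0.001], [0.003, 0.001, -1.0]]
force: [0.5, -4.8, 3.8]
opening: 0.232
grasp_force: 30.0
```

Request:
{"api": "steer_hand", "payload": {
  "increments": [
    {"trans": [0,0.0008,0],"jaw": 0},
    {"trans": [0,0.0008,0],"jaw": 0},
    {"trans": [0,0.0008,0],"jaw": 0}
  ]
}}

```text
time_s: 24.7
position: [0.4929, 0.0332, 0.0283]
tcp_rot: [[0.997, -0.078, 0.003], [-0.078, -0.997, -0.0], [0.003, 0.0, -1.0]]
force: [1.6, -2.0, 6.0]
opening: 0.227
grasp_force: 30.0
```

Request:
{"api": "steer_hand", "payload": {
  "increments": [
    {"trans": [0,0.0003,-0.0005],"jaw": 0.26},
    {"trans": [0,0.0003,-0.0005],"jaw": 0.3},
    {"trans": [0,0.0003,-0.0005],"jaw": 0.36},
    {"trans": [0,0.0003,-0.0005],"jaw": 0.42},
    {"trans": [0,0.0003,-0.0005],"jaw": 0.42},
    {"trans": [0,0.0003,-0.0005],"jaw": 0.42},
    {"trans": [0,0.0003,-0.0005],"jaw": 0.42},
    {"trans": [0,0.0003,-0.03],"jaw": 0.42},
    {"trans": [0,0.0003,-0.07],"jaw": 0.42},
    {"trans": [0,0.0003,-0.11],"jaw": 0.42},
    {"trans": [0,0.0003,-0.11],"jaw": 0.42},
    {"trans": [-0.04,0,-0.11],"jaw": 0.42},
    {"trans": [-0.04,0,-0.11],"jaw": 0.42},
    {"trans": [-0.04,0,-0.11],"jaw": 0.42}
  ]
}}

```text
time_s: 26.1
position: [0.4504, 0.0368, 0.1373]
tcp_rot: [[0.997, -0.078, -0.002], [-0.078, -0.997, 0.0], [-0.002, -0.0, -1.0]]
force: [0.8, -0.3, -0.1]
opening: 0.422
grasp_force: 0.0
```

Run:
```python
from h import *
im,K,M=cam("wrist");np.savez("w9.npz",im=im,K=K,M=M);u,v=w2pix([.493,.034,.057],K,M).round().astype(int);print(u,v)
t,_,_=cam("top")
a=cv2.resize(im[v-70:v+70,u-70:u+70],(560,560),interpolation=cv2.INTER_CUBIC);b=cv2.resize(t[130:270,290:440],(220,206),interpolation=cv2.INTER_CUBIC)
o=np.zeros((560,785,3),np.uint8);o[:,:560]=a;o[:206,562:782]=b;cv2.imwrite("pics/w9.png",o[:,:,::-1])
g=im[v-25:v+26,u-25:u+26].max(2)
for th in (90,110,125):
    c,_=cv2.findContours((g<th).astype(np.uint8),cv2.RETR_EXTERNAL,cv2.CHAIN_APPROX_NONE)
    for k in c:
        if cv2.contourArea(k)>200:
            r=cv2.minAreaRect(k);P=np.array([pix2w(*(q+[u-25,v-25]),.057,K,M)[:2] for q in cv2.boxPoints(r)]);e=np.roll(P,-1,0)-P
            print(th,P.mean(0),np.linalg.norm(e,axis=1)[:2],np.degrees(np.arctan2(e[:,1],e[:,0]))[:2]%90)
```

```text
318 156
```

View pics/w9.png

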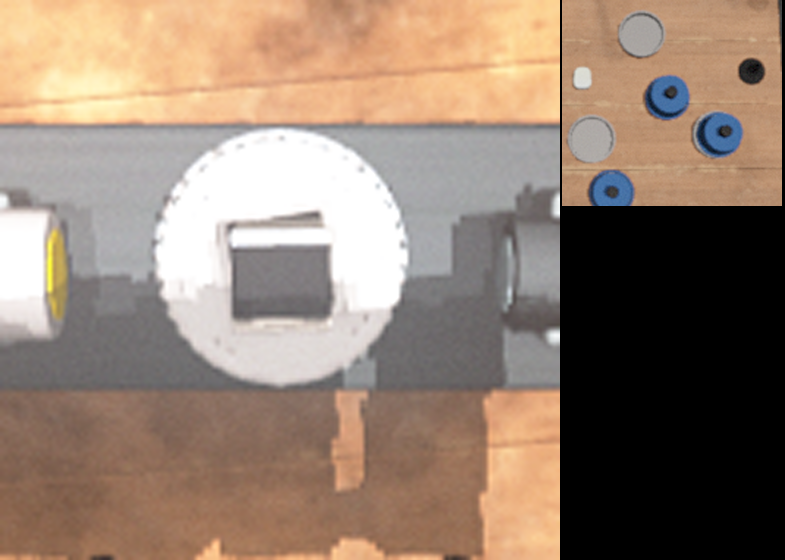

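The cell stands square in the turntable, cap at crop (281,285), with clear faces toward the lamp and viewer. Cover A is at inset (720,133). Next I'll measure the cell angle and cover A's pose relative to the start.

Run:
```python
from h import *
z=np.load("w9.npz");im,K,M=z["im"],z["K"],z["M"];g=im.max(2).astype(float)
u0,v0=318-70,156-70
def edge(horizontal,a,b,p,half=4,pol=-1):
    # subpixel gradient peak along the normal for each line a..b
    pts=[]
    for t in range(a,b):
        s=g[p-half:p+half+1,t] if horizontal else g[t,p-half:p+half+1]
        d=np.abs(np.diff(s));d[d<d.max()*.5]=0
        pts.append((t,p-half+.5+(d*np.arange(len(d))).sum()/d.sum()))
    pts=np.array(pts);k=np.polyfit(pts[:,0],pts[:,1],1);r=pts[:,1]-np.polyval(k,pts[:,0]);return np.degrees(np.arctan(k[0])),r.std(),k
c=lambda x,y:(u0+x/4,v0+y/4)
for nm,h,a,b,p in [("capT",1,240,324,247),("capB",1,240,324,319),("capL",0,255,312,232),("capR",0,255,312,331),("benchT",1,60,500,125),("benchB",1,20,300,388)]:
    if h: r=edge(True,int(u0+a/4),int(u0+b/4),int(round(v0+p/4)))
    else: r=edge(False,int(v0+a/4),int(v0+b/4),int(round(u0+p/4)))
    print(nm,round(r[0],2),round(r[1],2))
t0=cv2.imread("pics/top0.png")[:,:,::-1];t,_,_=cam("top")
for a in (t0,t):
    w=a[195:245,370:425].astype(int);b=(w[...,2]>w[...,0]+40);ys,xs=np.nonzero(b);print(xs.min()+370,xs.max()+370,ys.min()+195,ys.max()+195,xs.mean()+370,ys.mean()+195,len(xs))
```

```text
capT -2.65 0.2
capB -0.5 0.34
capL 1.41 0.15
capR 6.23 0.35
benchT -0.14 0.53
benchB -2.06 0.78
381 411 206 235 396.9113712374582 220.51672240802677 598
370 412 195 236 395.17215568862275 218.87724550898204 668
```

Request:
{"api": "steer_hand", "payload": {
  "increments": [
    {"trans": [0,-0.002,0.025],"jaw": 0.42},
    {"trans": [0,-0.002,0.045],"jaw": 0.42},
    {"trans": [0,-0.002,0.045],"jaw": 0.42},
    {"trans": [0,-0.002,0.045],"jaw": 0.42},
    {"trans": [0,-0.002,0.045],"jaw": 0.42}
  ]
}}

```text
time_s: 26.75
position: [0.453, 0.0383, 0.0934]
tcp_rot: [[0.997, -0.079, 0.002], [-0.079, -0.997, -0.0], [0.002, 0.0, -1.0]]
force: [-0.8, -0.2, 0.6]
opening: 0.424
grasp_force: 0.0
```

Run:
```python
from h import *
t0=cv2.imread("pics/top0.png")[:,:,::-1];t,_,_=cam("top")
for a in (t0,t):
    w=a.astype(int);b=(w[...,2]>w[...,0]+40).astype(np.uint8);n,l,st,ce=cv2.connectedComponentsWithStats(b)
    print([(st[j].tolist(),ce[j].round(1).tolist()) for j in range(1,n) if st[j,4]>300 and st[j,0]>280])
im,K,M=cam("wrist");np.savez("w10.npz",im=im,K=K,M=M)
u,v=w2pix([.493,.034,.057],K,M).round().astype(int);print(u,v)
w=im[v-24:v+25,u-24:u+25].max(2)
for r in w[::2]: print(" ".join("%3d"%x for x in r[::2]))
```

```text
[([330, 136, 29, 31, 557], [344.9, 150.5]), ([381, 206, 31, 30, 598], [396.9, 220.5]), ([296, 209, 29, 30, 640], [310.0, 223.7])]
[([347, 182, 30, 29, 575], [362.1, 195.6]), ([382, 207, 31, 30, 608], [397.6, 220.9]), ([309, 246, 30, 30, 642], [323.7, 260.7])]
320 167
255 255 255 255 255 255 255 255 255 255 255 255 255 255 255 255 247 255 255 254 255 255 255 255 255
255 255 255 255 255 255 255 255 254 255 255 255 255 255 255 255 233 185 225 255 255 255 255 255 255
255 255 255 255 255 255 255 255 255 255 232 199 136 145 144 154 152 150 207 255 255 255 255 255 255
255 255 255 228 191 142 189 188 188 188 192 187 193 188 192 190 192 191 198 255 255 255 255 255 255
255 255 255 232 175 145 176 166 165 173 168 171 171 171 171 168 173 171 169 221 254 255 255 255 255
255 255 255 230 193 255 255 255 255 255 255 255 255 255 255 255 255 255 255 255 252 255 255 255 255
255 255 251 229 224 255 255 255 255 255 255 255 2
[... 1150 characters left out ...]

225 224 222 219 221 181  93 103 104  97  97  96  99  98  95 100  97  98 167 214 220 224 222 215 224
223 223 222 223 223 194 163 165 162 160 159 182 184 182 179 181 176 174 210 218 223 224 222 218 225
223 224 213 220 220 223 221 222 222 223 223 224 223 225 227 225 225 226 225 223 221 222 223 227 225
217 224 226 224 219 215 221 222 224 222 225 223 223 223 222 224 223 221 222 223 222 223 225 223 215
124 216 222 224 225 220 226 223 223 225 224 223 222 221 221 222 221 223 224 222 219 224 223 217 115
113 123 201 223 225 229 223 223 221 225 223 223 222 223 223 221 223 222 221 222 222 216 200 106 104
108 103 105 137 208 224 224 222 224 226 223 223 223 224 224 222 221 220 221 219 197 131 104 105 106
```

Run:
```python
from h import *
z=np.load("w10.npz");im,K,M=z["im"],z["K"],z["M"];w=im[143:192,296:345].max(2)<160
n,l,st,ce=cv2.connectedComponentsWithStats(w.astype(np.uint8));j=l[24,24];m=l==j
rows=range(18,34)
L=[np.nonzero(m[r])[0].min() for r in rows];R=[np.nonzero(m[r])[0].max() for r in rows]
cols=range(13,36);T=[np.nonzero(m[:,c])[0][np.nonzero(m[:,c])[0]>11].min() for c in cols];B=[np.nonzero(m[:,c])[0].max() for c in cols]
f=lambda t,x:round(np.degrees(np.polyfit(t,x,1)[0]),2)
for n_,t,x in(("L",rows,L),("R",rows,R),("T",cols,T),("B",cols,B)):print(n_,f(t,x),np.array(x).tolist())
```

```text
L 0.0 [10, 10, 10, 10, 10, 10, 10, 10, 10, 10, 10, 10, 10, 10, 10, 10]
R 3.29 [38, 38, 38, 39, 39, 39, 39, 39, 39, 39, 39, 39, 39, 39, 39, 39]
T 0.0 [14, 14, 14, 14, 14, 14, 14, 14, 14, 14, 14, 14, 14, 14, 14, 14, 14, 14, 14, 14, 14, 14, 14]
B -0.62 [37, 37, 37, 37, 38, 37, 37, 38, 37, 37, 37, 37, 37, 37, 37, 37, 37, 37, 37, 37, 37, 37, 37]
```

The cell is within about 1° of the gripper axes, which sit at the bench angle. Cover A is seated in its pot, and nothing is touching the robot.

Request:
{"api": "steer_hand", "payload": {
  "increments": [
    {"trans": [0,0,-0.04],"jaw": 0.42},
    {"trans": [0,0,-0.08],"jaw": 0.42},
    {"trans": [0,0,-0.08],"jaw": 0.42},
    {"trans": [0,0,-0.08],"jaw": 0.42}
  ]
}}

```text
time_s: 27.25
position: [0.4528, 0.0384, 0.1742]
tcp_rot: [[0.997, -0.078, 0.004], [-0.078, -0.997, -0.001], [0.004, 0.0, -1.0]]
force: [-0.6, 0.9, 0.1]
opening: 0.419
grasp_force: 0.0
```

```bash
python3 -c "
from rig import bot, cams, telemetry, hand_in
print(hand_in())"
```

```text
the job is handed in; nothing more can be done
None
```

Handed in at 27 s with no verdict returned: the cell is seated in the socket with its clear faces within about 1° of the light path, one cover is back on its pot after first catching the rim (about 20 N), the other two stand on the worktop, the bystanders were never touched, and I viewed 11 pictures, one over the limit of 10.

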